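# Load the balance with its third check weight and hold the recessed calibration button

### The job

Calibrate the lab balance: take the check weight from its wooden rest and lay it squarely on top of the two in the balance's tray, parallel with them in the gap between them, and let go of it. Then take the plain cylinder-handled stylus from the wooden stand, reach it down through the round hole in the balance's front deck and hold the recessed button down with it. Finish like that, still gripping the stylus with the button held down, and leave the other things on the bench alone.

Things in the scene. Friction and masses are not known exactly. Their poses are not given: they have to be found in the camera images.
- balance: laboratory balance, a low white and grey box 240 (x) x 190 (y) x 60 mm high, fixed to the bench. Origin: centre of its underside; x points from its front (display, hole) to its rear (tray), z up; its yaw varies by up to 0.4 rad. A steel tray is fixed on its deck, centred at x = +55, y = 0 mm: inside 82 (x) x 66 mm (y), floor at z = 60 mm, rims 4 mm thick and up to z = 72 mm
- hole (a point): centre of the round hole, 16 mm in diameter with a black ring drawn round it, at the level of the deck (60 mm above the bench), in the front deck beside the display (x = -80, y = +55 mm in the balance's frame). A vertical hole, straight walls; the button's top lies 18 mm below this point when it is not pressed. Axes as the balance
- cal_button (a joint): how far the recessed button is pressed, in m: 0 released, 0.006 fully down (end stop). Flat top 13 mm in diameter, it moves straight down; a spring pushes it back up with 2 N at the start and 5 N fully down. It counts as held down beyond 0.004
- saddle (a point): where the centre of the third check weight belongs: above the middle of the tray, 114 mm above the bench. Axes as the balance; the weights in the tray lie along y, and so must the third
- weight: the third check weight, on the wooden rest: plain aluminium cylinder, 40 mm in diameter, 60 mm long, about 200 g, lying level. Origin: its centre, 55 mm above the bench at the start; its axis is y. At the start it has the yaw of the rest
- weight_near: check weight (same size and mass, loose) lying in the tray on the side towards the balance's front; origin its centre, 80 mm above the bench; its axis is y
- weight_far: check weight (same, loose) lying in the tray on the rear side; origin its centre, 80 mm above the bench; its axis is y. The two weights in the tray all but touch; both can roll 1 mm
- rest: wooden rest for the third weight, fixed: foot 60 (x) x 80 (y) x 10 mm, on it a ridge only 28 mm wide (x) and 54 mm long (y), up to 38 mm high, that carries the weight along y, so the weight overhangs the ridge by 6 mm on either side. Origin: centre of its underside
- stand: wooden stand, fixed: block 50 (x) x 110 (y) x 70 mm high with two upright holes, 11 mm in diameter, at y = -28 and +28 mm; the stylus and the stirrer hang in them, either way round. Origin: centre of its underside
- stylus: the stylus, standing upright in a hole of the stand: steel pin 7 mm in diameter and 60 mm long below a plain black cylindrical handle 18 mm in diameter and 65 mm long (60 to 125 mm above the tip), 50 g. Origin: centre of the tip (the lower end), 10 mm above the bench at the start; z along the stylus towards the handle. The handle's shoulder rests on the stand's top, 70 mm above the bench; the handle's top is at 135 mm
- stirrer: stirring rod with a ball-shaped black grip (28 mm ball, top 112 mm above the bench) in the other hole of the stand; origin at its lower end. Not needed: leave it
- jar: small closed glass jar, 48 mm in diameter, 55 mm high, among the task's things; origin centre of its underside. Leave it
- soap: green bottle, 64 mm in diameter, 170 mm high; origin centre of its underside. Leave it
- vinegar: brown bottle, 66 mm in diameter, 200 mm high; origin centre of its underside. Leave it
- spatula: metal spatula 180 mm long, lying on the bench; leave it
Mind the look-alikes: they are no part of the job. Leave any pink look-alike of the weight_far alone. What is shaped like the weight but blue is not meant.

How it is judged:
On the way, in this order (a step that is already met when the one before it is completed fails the run):
1. the third check weight lies in the gap on top of the other two, let go of (horizontal distance between weight and saddle below 0.014 m and x of weight in the frame of saddle between -0.007 and 0.007 m and z of weight in the frame of saddle between -0.006 and 0.006 m and angle between the y axis of weight and the y axis of balance, either way round below 0.15 rad and linear speed of weight below 0.02 m/s and contact force between the fingers and weight below 0.1 N and z of weight_near in the frame of saddle between -0.039 and -0.029 m and horizontal distance between each of weight_near, weight_far and saddle below 0.03 m and z of weight_far in the frame of saddle between -0.039 and -0.029 m), for 0.3 s.
2. the stylus in the gripper holds the recessed button down through the hole (value of joint cal_button above 0.004 m and contact force between stylus and balance above 1.5 N and contact force between the fingers and stylus above 1 N and horizontal distance between stylus and hole below 0.008 m and z of stylus in the frame of hole below -0.018 m), for 0.3 s.
At the end, for the whole second after the job is handed in: Third weight at rest, untouched, on the two in the tray: within 14 mm of the saddle in plan, 7 mm across, 6 mm in height, 0.15 rad; gripped stylus (over 1 N) in the hole, tip 18 mm deep or more, pressing over 1.5 N, button beyond 4 mm (all of step 1 and all of step 2); the arm keeps its last pose, push and grip.
It fails at once if the stirring rod was moved by more than 30 mm (distance of stirrer from where it was at the start of the episode above 0.03 m).
It fails at once if another thing on the bench was moved by more than 30 mm (distance of any of jar, soap, vinegar, spatula from where it was at the start of the episode above 0.03 m).
It also fails if it takes over 58 s, if anything falls off the work surface, if the arm or the gripper's body presses on something with over 40 N, if the wrist force passes 120 N, or if a joint passes its speed limit or range.

### The arm

A 6-joint arm with a two-finger parallel gripper is mounted at the origin on the work surface. World frame = base frame: x ahead of the robot, y to its left, z up, the work surface at z = 0. Lengths are in m, angles in rad, forces in N, time in s.
With the tool pointing down it reaches from about 0.35 to 0.775 m from the base axis. Payload 7.3 kg.
Tool frame: the origin (TCP) lies midway between the tips of the shut fingers; the grasp point (between the pads) lies 19 mm behind it; z points along the fingers, y is the line along which they close (so a half turn about z gives the same grasp; the last joint's range is limited). The gripper opens to 92 mm and grips with 3 to 60 N. Pads are 19 mm wide; open, the fingers measure 130 mm over their backs; the gripper's body (75 mm by 190 mm) begins 47 mm behind the grasp point.
Start: joints at [-1.485, 0.342, 1.524, -0, 1.275, -0.146], TCP at [0.121, -0.511, 0.227] pointing down, gripper open.
Joint ranges: [-2.53, 2.53], [-0.77, 2.02], [0.04, 2.7], [-1, 4.14], [0.28, 2.66], [-3.11, 3.11]. Speed limits (rad/s): [2.57, 2.57, 3.14, 3.14, 3.14, 3.14].

### API

Orientations are given as [roll, pitch, yaw] about the fixed x, y, z axes, in that order (R = Rz(yaw) Ry(pitch) Rx(roll)).
In Python, from cell import monitor, vision, workorder gives the robot as it stands.
- The arm moves only by the tool move_arm, never from a script. Its argument "rows" is a list of rows, each a list of 5 numbers: the shift along the world's x, y, z in mm, then the turn about the world's z in rad, then the closure, from -1 (fully open) to 1 (shut). A call has 1 to 12 rows; each row shifts and turns the commanded pose from where the row before left it; what a row does not reach is not made up. A row lasts 1/10 s, in which the tool goes at most 50 mm and 8.59 degrees, less where a joint would pass 70% of its speed; a pose out of reach is approached as far as the arm can. A call is refused whole if a number of a shift passes 50 or a number of a turn 0.15, either way. A call with a gripper value outside its range is refused whole. The fingers move at their own pace and stop on an object; "newtons" is the grip in N (left out, the last holds). Time passes only in rows, so rows that do not move let the fingers close. It gives the time, the measured TCP pose, the force, the opening and the grip force at its end, in the units of the state.
- monitor.observe(): the state, without advancing time (a new reading comes with each control period).
- vision.read_camera(name): name is "side" or "top" or "wrist"; returns the picture (400x640x3 uint8, red, green, blue); there is no depth.
- vision.get_calibration(name): a dict with "K" (3x3 intrinsics, pixels), "T" (4x4, takes a point from camera to world coordinates); the wrist camera has in their place "mount" (4x4, takes a point from camera to tool coordinates, whose origin is the TCP and whose axes are the flange's). Camera axes: x right, y up, looking along -z (the intrinsics and any distortion apply to the point x, -y, -z); pixel columns grow to the right and rows downward; lengths in m; the calibration is good to about 2 mm. A picture is of the moment at which its call begins: read the wrist's pose just before it. get_calibration takes no time and is no camera call.
- workorder.hand_in(): hands the job in; it is judged then, once.
The state is a dict: "time": time; "qpos": joint angles; "qvel": joint speeds; "joint_efforts": joint torques, N m; "tool_pos": TCP position; "tool_rot": TCP orientation; "contact_force": force on the tool from outside, world axes, zero at the start; "torque": the same for the moment, N m; "opening": finger opening in m; "grip_force": force on a finger pad.
Only numpy, scipy, OpenCV 4.12 (cv2) and the standard library are available. Lean on these libraries where they do the work, as an engineer would, in place of code of your own. Each camera call takes 0.05 s, during which the arm holds its last target. There are 200 camera calls.

## Working session

There is one attempt and no reset: what is moved stays moved. The work goes in short steps, Python scripts to look and compute and a tool call to move; the robot and the scene stay as the last step left them, time stands still between calls to the robot, and variables do not carry over. Pictures are saved under pics/ and viewed, at most 10 in all, crops included, and the job is handed in when it is done.

Besides the shell and the picture viewer there is one more tool, called after "Emit:" in YAML: its name, and indented under it one key for each argument. move_arm: Moves the arm, as the interface text tells. Its arguments: {"type":"object","properties":{"rows":{"type":"array","items":{"type":"array","items":{"type":"number"}}},"newtons":{"type":"number"}},"required":["rows"]}

```bash
mkdir -p pics; ls; cat > h.py <<'E'
import numpy as np,cv2
from cell import monitor,vision,workorder
from scipy.spatial.transform import Rotation as R
def snap(n,f=None):
    s=monitor.observe(); im=vision.read_camera(n); c=vision.get_calibration(n)
    if n=="wrist":
        T=np.eye(4);T[:3,:3]=R.from_euler('xyz',s['tool_rot']).as_matrix();T[:3,3]=s['tool_pos'];T=T@c['mount']
    else: T=c['T']
    if f: cv2.imwrite('pics/'+f,im[:,:,::-1])
    np.savez(f'last_{n}.npz',im=im,K=c['K'],T=T,D=np.array(c.get('dist',c.get('D',np.zeros(5))),float)) 
    return im,np.array(c['K']),np.array(T),c
def load(n):
    d=np.load(f'last_{n}.npz'); return d['im'],d['K'],d['T']
def ray(K,T,u,v):
    d=np.array([(u-K[0,2])/K[0,0],-(v-K[1,2])/K[1,1],-1.]); return T[:3,3],T[:3,:3]@d
def onz(K,T,u,v,z):
    o,d=ray(K,T,u,v); return (o+d*(z-o[2])/d[2]).round(4)
def proj(K,T,p):
    q=T[:3,:3].T@(np.array(p)-T[:3,3]); return K[0,0]*q[0]/-q[2]+K[0,2], -K[1,1]*q[1]/-q[2]+K[1,2]
E
python3 - <<'E'
from h import *
for n in("top","side"):
    im,K,T,c=snap(n,n+"0.png"); print(n,c.keys(),K.round(1).tolist(),T.round(3).tolist(), {k:v for k,v in c.items() if k not in("K","T")})
print(monitor.observe(), vision.get_calibration("wrist"))
E
```

```text
pics
top dict_keys(['K', 'T']) [[363.3, 0.0, 323.2], [0.0, 363.3, 196.2], [0.0, 0.0, 1.0]] [[-0.107, 0.973, -0.205, 0.332], [-0.994, -0.105, 0.017, 0.038], [-0.005, 0.206, 0.979, 1.041], [0.0, 0.0, 0.0, 1.0]] {}
side dict_keys(['K', 'T']) [[496.2, 0.0, 329.2], [0.0, 496.2, 192.2], [0.0, 0.0, 1.0]] [[0.862, 0.254, -0.438, -0.065], [-0.506, 0.466, -0.726, -0.947], [0.019, 0.847, 0.531, 0.794], [0.0, 0.0, 0.0, 1.0]] {}
{'time': 0.1, 'qpos': array([-1.48497922e+00,  3.42633437e-01,  1.52489579e+00, -1.17316565e-05,
        1.27538959e+00, -1.45995697e-01]), 'qvel': array([ 0.00052424, -0.00122225, -0.00141696, -0.00087821, -0.00020791,
        0.00101433]), 'joint_efforts': array([ 1.70973122e-03, -4.32003200e+01, -2.44694263e+01,  7.18804006e-02,
        5.25249972e-02, -5.10034954e-05]), 'tool_pos': array([ 0.1206048 , -0.51060107,  0.2261336 ]), 'tool_rot': array([-3.14027897e+00, -1.81827523e-04,  2.31816105e-01]), 'contact_force': array([-0.23383131,  0.60245096, -0.60771901]), 'torque': array([-0.04790556, -0.02948028, -0.02525838]), 'grip_force': 0.0, 'opening': 0.091786500141332} {'K': array([[314.6493274 ,   0.        , 317.38222375],
       [  0.        , 314.6493274 , 208.50752631],
       [  0.        ,   0.        ,   1.        ]]), 'mount': array([[-6.37425478e-04,  9.56668164e-01,  2.91179700e-01,
         7.98463398e-02],
       [ 9.99999797e-01,  6.04270896e-04,  2.03786937e-04,
         3.41822029e-05],
       [ 1.90050566e-05,  2.91179771e-01, -9.56668355e-01,
        -1.57166166e-01],
       [ 0.00000000e+00,  0.00000000e+00,  0.00000000e+00,
         1.00000000e+00]])}
```

View pics/top0.png

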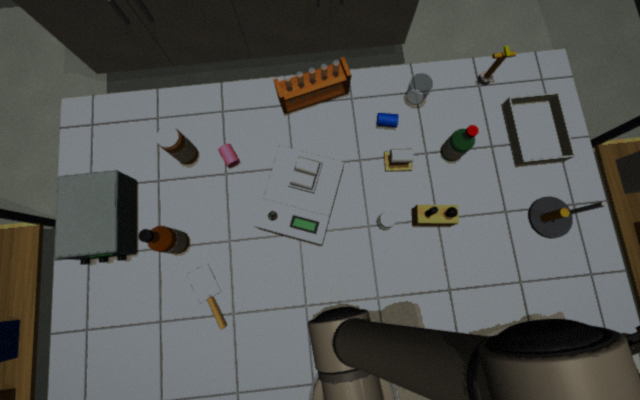

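View pics/side0.png

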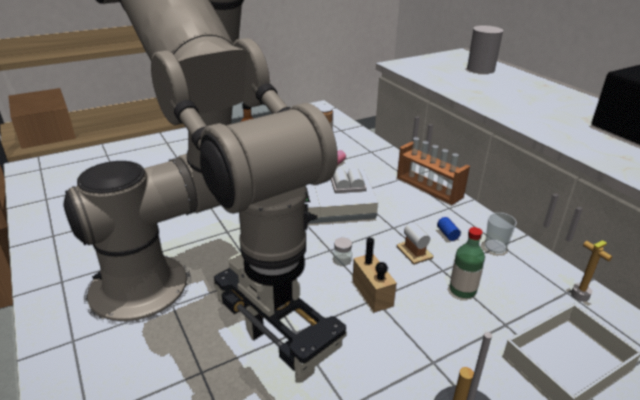

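Top view: the weight on its rest is near (401,156), the balance near (302,193) with its hole near (272,216) and display (305,224). The stand is near (437,214). In the side view the cylinder handle is the left one (369,248) and the ball the right one (381,269), so in the top view the stylus is at (432,211) and the stirrer at (451,212). The blue and pink cylinders are the look-alikes.

```bash
python3 - <<'E'
from h import *
im,K,T=load("top")
for n,u,v,z in [("weight",401,156,.07),("rest",398,160,.01),("hole",272,216,.06),("disp",305,224,.06),("tray",305,173,.09),("stylus",432,211,.135),("stir",451,212,.1),("stand",437,213,.07),("jar",385,221,.05)]:
    print(n,onz(K,T,u,v,z))
for n,u,v in [("bal c1",278,147),("bal c2",343,160),("c3",323,242),("c4",258,228)]: print(n,onz(K,T,u,v,.06))
c=cv2.resize(im[130:250,240:480],(800,400),interpolation=cv2.INTER_CUBIC); cv2.imwrite("pics/crop.png",c[:,:,::-1])
E
```

```text
weight [ 0.6258 -0.2078  0.07  ]
rest [ 0.6326 -0.2123  0.01  ]
hole [0.4973 0.165  0.06  ]
disp [0.4658 0.0776 0.06  ]
tray [0.6001 0.063  0.09  ]
stylus [ 0.454  -0.2472  0.135 ]
stir [ 0.4508 -0.3071  0.1   ]
stand [ 0.456  -0.2801  0.07  ]
jar [ 0.4519 -0.1412  0.05  ]
bal c1 [0.693  0.1327 0.06  ]
bal c2 [ 0.6348 -0.0463  0.06  ]
c3 [0.4122 0.0342 0.06  ]
c4 [0.4687 0.2053 0.06  ]
```

View pics/crop.png

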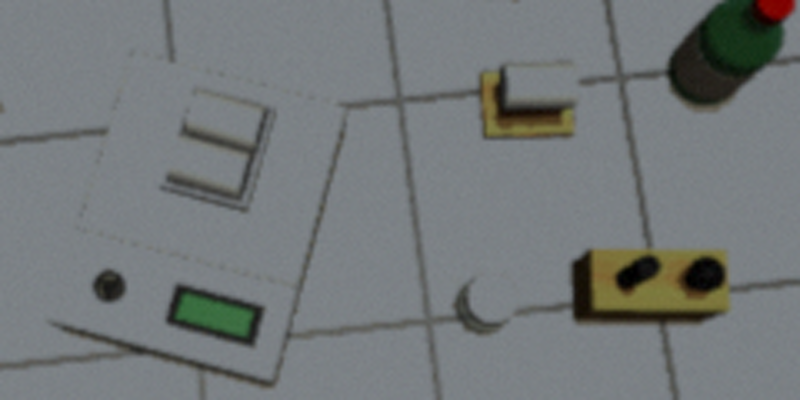

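Emit:
move_arm:
  rows:
    - [42,25,0,-0.02,-1]
    - [42,25,0,-0.02,-1]
    - [42,25,0,-0.02,-1]
    - [42,25,0,-0.02,-1]
    - [42,25,0,-0.02,-1]
    - [42,25,0,-0.02,-1]
    - [42,25,0,-0.02,-1]
    - [42,25,0,-0.02,-1]
    - [42,25,0,-0.02,-1]
    - [42,25,0,-0.02,-1]
    - [42,25,0,-0.02,-1]
    - [40,25,0,-0.01,-1]

```text
time: 1.3
tool_pos: [0.6241, -0.2095, 0.2262]
tool_rot: [-3.141, 0.001, 0.001]
contact_force: [-0.3, 0.3, 0.0]
opening: 0.0918
grip_force: 0.0
```

Emit:
move_arm:
  rows:
    - [0,0,0,0,-1]
    - [0,0,0,0,-1]
    - [0,0,0,0,-1]

```text
time: 1.6
tool_pos: [0.6218, -0.2116, 0.2264]
tool_rot: [-3.142, 0.001, 0.001]
contact_force: [-0.0, -1.0, 0.0]
opening: 0.0918
grip_force: 0.0
```

```bash
python3 - <<'E'
from h import *
im,K,T,c=snap("wrist","w0.png"); s=monitor.observe(); print(s['tool_pos'],s['tool_rot'],s['time'])
E
```

```text
[ 0.62165702 -0.21188906  0.22673601] [3.14143819e+00 6.76132230e-04 5.01585991e-04] 1.65
```

View pics/w0.png

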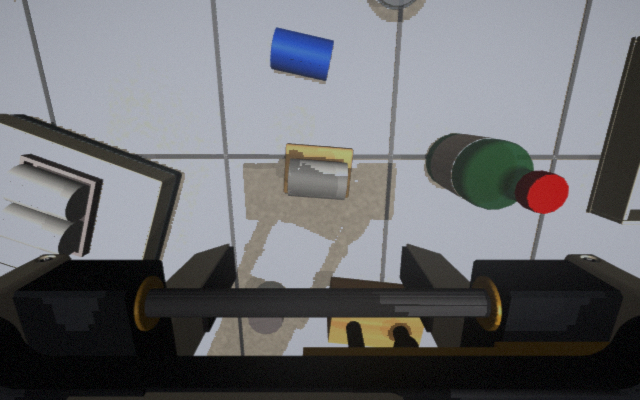

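Wrist view: weight silhouette spans roughly (287–349, 160–198), with the rest's yellow foot above it (287,144)–(353,149). The soap bottle body is at (455,165) and the blue look-alike at (302,55).

```bash
python3 - <<'E'
from h import *
im,K,T=load("wrist")
a=onz(K,T,287,144,.01);b=onz(K,T,353,149,.01);print("foot far edge",a,b,"yaw",np.arctan2(a[0]-b[0],a[1]-b[1])*-1, np.hypot(*(a-b)[:2]))
for n,u,v,z in [("Lt",289,160,.062),("Lb",288,194,.062),("Rt",348,165,.062),("Rb",348,199,.062),("soap",455,165,.06),("stylus",357,335,.135)]: print(n,onz(K,T,u,v,z))
c=cv2.resize(im[130:215,270:370],(800,680)[:2],interpolation=cv2.INTER_CUBIC); c=cv2.resize(c,(700,595));cv2.imwrite("pics/cw.png",c[:,:,::-1])
E
```

```text
foot far edge [ 0.6664 -0.1758  0.01  ] [ 0.6606 -0.2531  0.01  ] yaw -0.074892008256199 0.07751728839426723
Lt [ 0.6552 -0.1823  0.062 ]
Lb [ 0.6195 -0.1804  0.062 ]
Rt [ 0.6502 -0.2427  0.062 ]
Rb [ 0.6141 -0.2437  0.062 ]
soap [ 0.6499 -0.3532  0.06  ]
stylus [ 0.5013 -0.2487  0.135 ]
```

View pics/cw.png

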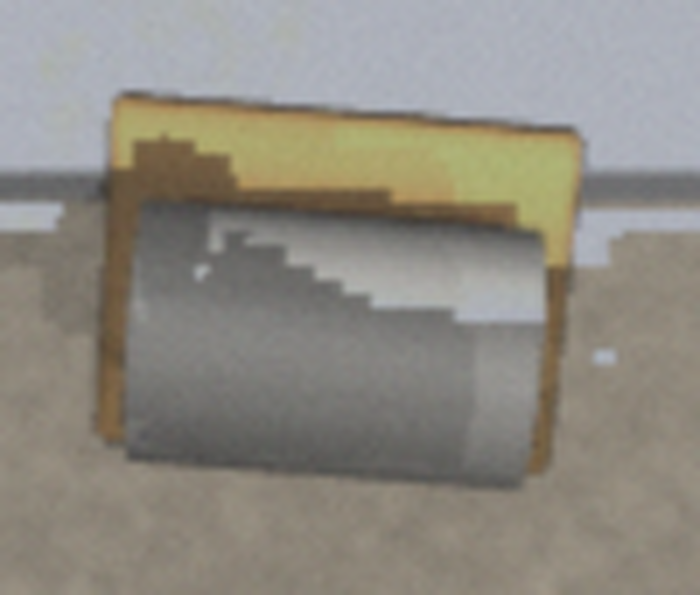

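```bash
python3 - <<'E'
from h import *
im,K,T=load("wrist")
o,d1=ray(K,T,318.7,161.1);_,d2=ray(K,T,316.4,197.5)
d=d1/np.linalg.norm(d1)+d2/np.linalg.norm(d2); print(o+d*(.055-o[2])/d[2])
print(monitor.observe()['tool_pos'])
E
```

```text
[ 0.63368756 -0.21146648  0.055     ]
[ 0.62165702 -0.21188906  0.22673601]
```

```bash
python3 - <<'E'
from h import *
im,K,T=load("wrist"); it,Kt,Tt=load("top")
# tangent to vertical cylinder r=.032 in plan: least squares on silhouettes
from scipy.optimize import least_squares
hsv=cv2.cvtColor(im,cv2.COLOR_RGB2HSV); 
m=((hsv[:,:,0]>45)&(hsv[:,:,0]<90)&(hsv[:,:,1]>100)); ys,xs=np.nonzero(m); print("wrist green",xs.min(),xs.max(),ys.min(),ys.max())
hs=cv2.cvtColor(it,cv2.COLOR_RGB2HSV); m=((hs[:,:,0]>45)&(hs[:,:,0]<90)&(hs[:,:,1]>100)); m[:, :430]=0;ys,xs=np.nonzero(m); print("top",xs.min(),xs.max(),ys.min(),ys.max())
for z in(.0,.06,.11): print(z,onz(K,T,427,160,z),onz(Kt,Tt,441.6,152.5,z),onz(Kt,Tt,450,162,z))
# neck/cap: wrist (543,192), top (472,131) triangulate
A=[];b=[]
for K_,T_,u,v in((K,T,543,192),(Kt,Tt,472,131)):
    o,d=ray(K_,T_,u,v);d/=np.linalg.norm(d);P=np.eye(3)-np.outer(d,d);A.append(P);b.append(P@o)
print("cap",np.linalg.lstsq(np.vstack(A),np.hstack(b),rcond=None))
E
```

```text
wrist green 0 639 143 399
top 431 639 11 399
0.0 [ 0.6464 -0.3447  0.    ] [ 0.6447 -0.3481  0.    ] [ 0.6127 -0.3678  0.    ]
0.06 [ 0.655  -0.3238  0.06  ] [ 0.6266 -0.3258  0.06  ] [ 0.5965 -0.3444  0.06  ]
0.11 [ 0.6623 -0.3064  0.11  ] [ 0.6116 -0.3073  0.11  ] [ 0.583  -0.3249  0.11  ]
cap (array([ 0.64582926, -0.37702369,  0.15865778]), array([3.33259602e-08]), np.int32(3), array([1.41421356, 1.36206092, 0.38051288]))
```

Emit:
move_arm:
  rows:
    - [12,0,-40,-0.075,-1]
    - [0,0,-40,0,-1]
    - [0,0,-35,0,-1]
    - [0,0,0,0,-1]
    - [0,0,0,0,-1]
    - [0,0,0,0,-1]

```text
time: 2.25
tool_pos: [0.6357, -0.2122, 0.1148]
tool_rot: [3.14, -0.004, -0.074]
contact_force: [-0.2, -1.5, 0.5]
opening: 0.0923
grip_force: 0.0
```

Emit:
move_arm:
  rows:
    - [-1,0,-40,0,-1]
    - [0,0,-36,0,-1]
    - [0,0,0,0,-1]
    - [0,0,0,0,-1]
    - [0,0,0,0,-1]

```text
time: 2.75
tool_pos: [0.6355, -0.2119, 0.0392]
tool_rot: [3.14, -0.005, -0.073]
contact_force: [0.4, -1.0, 0.9]
opening: 0.0916
grip_force: 0.0
```

```bash
python3 - <<'E'
from h import *
for i in range(3):
    im,K,T,c=snap("wrist","w1.png"); s=monitor.observe(); print(s['tool_pos'],s['tool_rot'],s['contact_force'],s['time'])
E
```

```text
[ 0.63541803 -0.21181117  0.03902897] [ 3.13956918 -0.00501592 -0.07316633] [ 0.97654248  0.91370967 -0.2540819 ] 2.8
[ 0.63513692 -0.21162673  0.03859026] [ 3.13984098 -0.00433707 -0.07312649] [-0.44885586 -0.0224701  -0.16408538] 2.85
[ 0.63481013 -0.21148173  0.03811336] [ 3.14017329 -0.0035366  -0.07315792] [-0.33830506 -0.07674193  0.22336908] 2.9
```

View pics/w1.png

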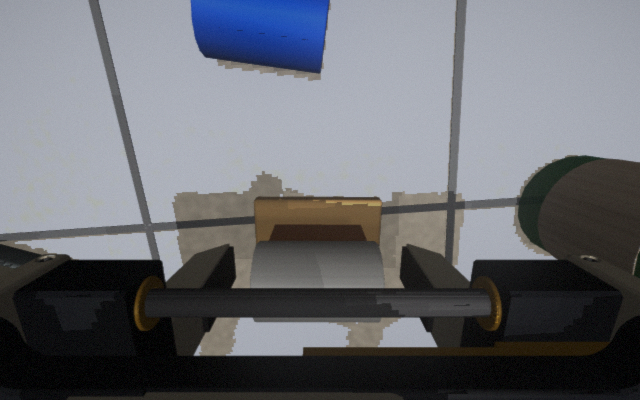

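The weight (253–383, 242–322) sits parallel and centred between the fingers, so I'm closing.

Emit:
move_arm:
  newtons: 25
  rows:
    - [0,0,-1,0,1]
    - [0,0,0,0,1]
    - [0,0,0,0,1]
    - [0,0,0,0,1]
    - [0,0,0,0,1]
    - [0,0,0,0,1]

```text
time: 3.5
tool_pos: [0.6336, -0.2109, 0.0347]
tool_rot: [-3.142, 0.0, -0.073]
contact_force: [-0.1, -0.5, -0.2]
opening: 0.0601
grip_force: 25.0
```

Emit:
move_arm:
  rows:
    - [0,0,10,0,1]
    - [0,0,30,0,1]
    - [0,0,45,0,1]
    - [0,0,45,0,1]
    - [0,0,0,0,1]

```text
time: 4.0
tool_pos: [0.6369, -0.2124, 0.1733]
tool_rot: [3.137, -0.013, -0.073]
contact_force: [0.5, -0.3, -1.9]
opening: 0.0598
grip_force: 25.0
```

Emit:
move_arm:
  rows:
    - [-10,30,10,-0.03,1]
    - [-15,42,10,-0.03,1]
    - [-15,43,10,-0.03,1]
    - [-15,43,0,-0.03,1]
    - [-15,43,0,-0.03,1]
    - [-15,43,0,-0.03,1]
    - [-15,43,0,-0.03,1]
    - [-5,10,0,-0.03,1]
    - [0,0,0,0,1]
    - [0,0,0,0,1]
    - [0,0,0,0,1]
    - [0,0,0,0,1]

```text
time: 5.2
tool_pos: [0.529, 0.0849, 0.1946]
tool_rot: [3.141, 0.0, -0.315]
contact_force: [0.8, -0.1, -1.8]
opening: 0.0601
grip_force: 25.0
```

```bash
python3 - <<'E'
from h import *
im,K,T,c=snap("wrist","w2.png"); s=monitor.observe(); print(s['tool_pos'],s['tool_rot'],s['contact_force'],s['time'])
E
```

```text
[0.52896602 0.08497185 0.19455183] [ 3.14132957e+00  1.75707362e-04 -3.14584174e-01] [-1.10400706  0.34833255 -2.09081507] 5.25
```

View pics/w2.png

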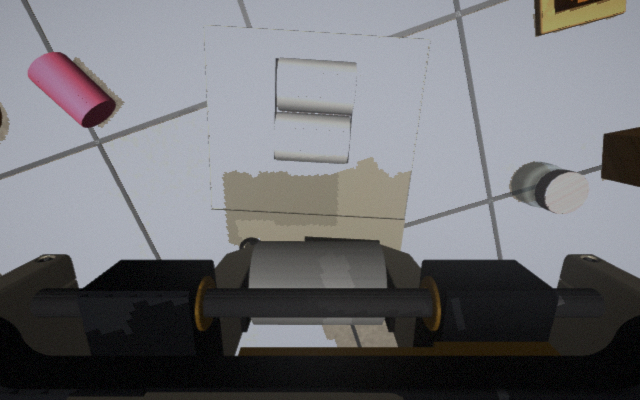

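Wrist view over the balance: the tray weights span (276–355, 58–163) with the gap line near (277,111)–(354,114). The deck's rear edge runs (207,26)–(430,40) and its seam (212,209)–(405,219).

```bash
python3 - <<'E'
from h import *
im,K,T=load("wrist")
a=onz(K,T,207,26,.06);b=onz(K,T,430,40,.06);c=onz(K,T,212,209,.06);d=onz(K,T,405,219,.06)
yaw=lambda a,b:-np.arctan2(a[0]-b[0],a[1]-b[1])
print(a,b,yaw(a,b),np.hypot(*(a-b)[:2]),"seam",c,d,yaw(c,d))
m=(a+b)/2;y=yaw(a,b);print("saddle from rear edge",m[:2]-.065*np.array([np.cos(y),np.sin(y)]))
g=cv2.cvtColor(im,cv2.COLOR_RGB2GRAY).astype(float)
# gap row per column: darkest near row 112
us=np.arange(284,348,4); vs=[100+np.argmin(g[100:125,u]) for u in us]; print(list(zip(us.tolist(),vs)))
p=np.polyfit(us,vs,1); e1=onz(K,T,277,np.polyval(p,277),.083);e2=onz(K,T,354,np.polyval(p,354),.083);print("gap",e1,e2,yaw(e1,e2),(e1+e2)/2)
# tops of weights edges
for n,u,v,z in [("far L",278,60,.09),("far R",356,64,.09),("near L",275,140,.095),("near R",351,140,.095)]: print(n,onz(K,T,u,v,z))
c=cv2.resize(im[40:180,250:380],(557,600),interpolation=cv2.INTER_CUBIC); cv2.imwrite("pics/c2.png",c[:,:,::-1])
E
```

```text
[0.6981 0.1259 0.06  ] [ 0.631  -0.0466  0.06  ] -0.3709752119388818 0.18509095061617684 seam [0.5517 0.1854 0.06  ] [0.4837 0.0099 0.06  ] -0.36965332520848904
saddle from rear edge [0.60397167 0.06321409]
[(284, np.int64(109)), (288, np.int64(110)), (292, np.int64(110)), (296, np.int64(110)), (300, np.int64(111)), (304, np.int64(111)), (308, np.int64(111)), (312, np.int64(112)), (316, np.int64(111)), (320, np.int64(112)), (324, np.int64(112)), (328, np.int64(112)), (332, np.int64(113)), (336, np.int64(113)), (340, np.int64(113)), (344, np.int64(113))]
gap [0.6179 0.091  0.083 ] [0.5947 0.0324 0.083 ] -0.3769707406960246 [0.6063 0.0617 0.083 ]
far L [0.6507 0.0772 0.09  ]
far R [0.6296 0.0216 0.09  ]
near L [0.5956 0.0993 0.095 ]
near R [0.5768 0.0415 0.095 ]
```

View pics/c2.png

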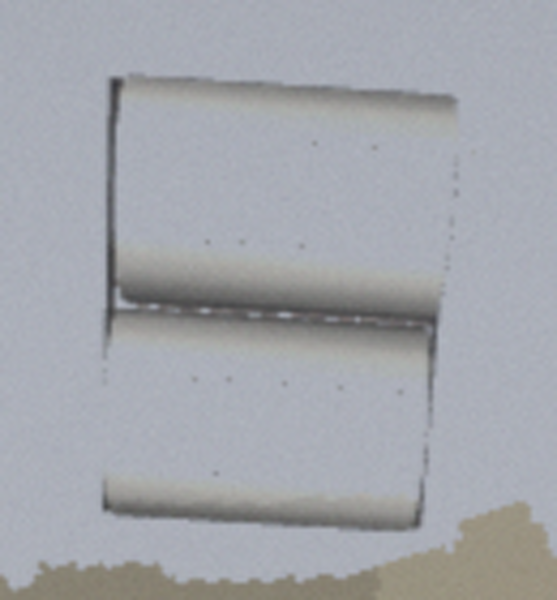

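Emit:
move_arm:
  rows:
    - [25,-7,0,-0.02,1]
    - [25,-7,0,-0.02,1]
    - [26,-8,0,-0.017,1]
    - [0,0,-30,0,1]
    - [0,0,-30,0,1]
    - [0,0,0,0,1]
    - [0,0,0,0,1]
    - [0,0,0,0,1]
    - [0,0,0,0,1]
    - [0,0,0,0,1]

```text
time: 6.25
tool_pos: [0.6052, 0.0641, 0.1361]
tool_rot: [-3.141, -0.002, -0.37]
contact_force: [-0.1, 0.3, -1.3]
opening: 0.0596
grip_force: 25.0
```

Emit:
move_arm:
  rows:
    - [0,0,-15,0,1]
    - [0,0,-15,0,1]
    - [0,-1,-3,0,1]
    - [0,0,0,0,1]
    - [0,0,0,0,1]
    - [0,0,0,0,1]
    - [0,0,0,0,1]
    - [0,0,0,0,1]

```text
time: 7.05
tool_pos: [0.6048, 0.0631, 0.1021]
tool_rot: [-3.141, -0.001, -0.37]
contact_force: [-0.7, -0.1, -2.6]
opening: 0.0601
grip_force: 25.0
```

```bash
python3 - <<'E'
from h import *
im,K,T,c=snap("wrist"); im2,*_=snap("side")
s=monitor.observe(); print(s['tool_pos'],s['tool_rot'],s['contact_force'],s['time'])
a=im[60:330,180:460]; b=cv2.resize(im2[140:240,280:400],(336,280)); cv2.imwrite("pics/p.png",np.hstack([cv2.resize(a,(290,280)),b])[:,:,::-1])
E
```

```text
[0.60468625 0.06304652 0.10192612] [ 3.14158421e+00 -2.30923006e-04 -3.70167733e-01] [-0.32126347 -0.41131639 -1.60685659] 7.15
```

View pics/p.png

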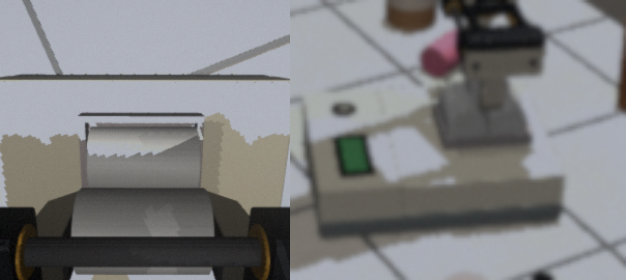

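The held weight is parallel to and centred over the tray weights (axis centre about column 142 against 141), so I'm creeping down.

Emit:
move_arm:
  rows:
    - [0,0,-2,0,1]
    - [0,0,-2,0,1]
    - [0,0,-2,0,1]
    - [0,0,0,0,1]
    - [0,0,0,0,1]
    - [0,0,0,0,1]

```text
time: 7.75
tool_pos: [0.6047, 0.0631, 0.0958]
tool_rot: [3.142, -0.0, -0.37]
contact_force: [0.2, 1.1, -2.7]
opening: 0.06
grip_force: 25.0
```

Emit:
move_arm:
  rows:
    - [0,0,-1,0,1]
    - [0,0,0,0,1]
    - [0,0,-1,0,1]
    - [0,0,0,0,1]
    - [0,0,0,0,1]

```text
time: 8.25
tool_pos: [0.6051, 0.0629, 0.0942]
tool_rot: [-3.141, -0.001, -0.37]
contact_force: [0.9, 0.2, 2.2]
opening: 0.0596
grip_force: 25.0
```

Emit:
move_arm:
  newtons: 3
  rows:
    - [0,0,0,0,1]
    - [0,0,0,0,1]
    - [0,0,0,0,-0.45]
    - [0,0,0,0,-0.6]
    - [0,0,0,0,-0.8]
    - [0,0,0,0,-1]
    - [0,0,0,0,-1]
    - [0,0,0,0,-1]

```text
time: 9.05
tool_pos: [0.6046, 0.063, 0.0937]
tool_rot: [3.141, 0.0, -0.37]
contact_force: [-0.3, -0.8, 0.4]
opening: 0.0919
grip_force: 0.0
```

Released. I'll rise straight up, then back off toward the front for a check view that also shows the hole.

Emit:
move_arm:
  rows:
    - [0,0,15,0,-1]
    - [0,0,30,0,-1]
    - [0,0,45,0,-1]
    - [0,0,40,0,-1]
    - [-40,10,0,0,-1]
    - [-40,10,0,0,-1]
    - [-40,10,0,0,-1]
    - [-40,10,0,0,-1]
    - [0,0,0,0,-1]
    - [0,0,0,0,-1]
    - [0,0,0,0,-1]

```text
time: 10.15
tool_pos: [0.4458, 0.1029, 0.2241]
tool_rot: [-3.141, -0.001, -0.37]
contact_force: [0.6, -0.2, 0.4]
opening: 0.0921
grip_force: 0.0
```

```bash
python3 - <<'E'
from h import *
im,K,T,c=snap("wrist","w3.png"); s=monitor.observe(); print(s['tool_pos'],s['tool_rot'],s['contact_force'],s['time'])
print("pred saddle",proj(K,T,[.605,.063,.114]),"hole",proj(K,T,[.499,.163,.06]))
E
```

```text
[0.44586444 0.10278119 0.22388241] [-3.14134311e+00 -9.17042430e-04 -3.70676884e-01] [-0.21817827  0.41457232  0.01897578] 10.2
pred saddle (np.float64(290.2821649602571), np.float64(-4.958394049735631)) hole (np.float64(244.55569757371595), np.float64(165.93720100967693))
```

View pics/w3.png

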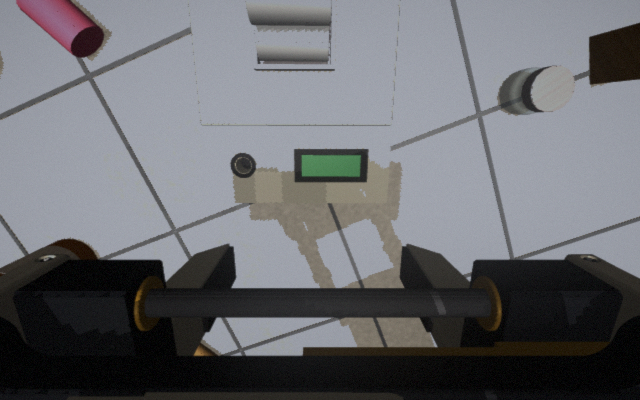

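The third weight lies parallel on the pair at (248–331, up to row 26), close to where it should project. The hole's ring is at (243,165), matching the prediction. Next I'll refine the numbers by mask.

```bash
python3 - <<'E'
from h import *
im,K,T=load("wrist")
g=cv2.cvtColor(im,cv2.COLOR_RGB2GRAY)
w=g[145:185,222:265]; m=(w<90).astype(np.uint8); n,l,st,ce=cv2.connectedComponentsWithStats(m); i=1+np.argmax(st[1:,4]); 
cs,_=cv2.findContours((l==i).astype(np.uint8),cv2.RETR_EXTERNAL,cv2.CHAIN_APPROX_NONE); (u,v),ax,an=cv2.fitEllipse(max(cs,key=len)); u+=222;v+=145
print("ring",u,v,ax,onz(K,T,u,v,.06))
# weight: lower tangent of cylinder at saddle
yaw=-.371;ex=np.array([np.cos(yaw),np.sin(yaw),0]);ey=np.array([-np.sin(yaw),np.cos(yaw),0])
c=np.array([.605,.063,.114])
for s in(-.03,.03):
    P=[proj(K,T,c+s*ey+.02*(np.cos(t)*ex+np.sin(t)*np.array([0,0,1]))) for t in np.linspace(0,6.28,200)]
    print(max(P,key=lambda p:p[1]))
print("col 290 profile",[int(x) for x in g[0:75,290]])
# stand from top view: stylus handle top, wooden colour
it,Kt,Tt=load("top");h=cv2.cvtColor(it,cv2.COLOR_RGB2HSV)
mk=((h[:,:,0]>12)&(h[:,:,0]<35)&(h[:,:,1]>90)).astype(np.uint8); mk[:190]=0;mk[240:]=0;mk[:,:405]=0;mk[:,470:]=0
ys,xs=np.nonzero(mk);print("stand box",cv2.minAreaRect(np.c_[xs,ys].astype(np.float32)))
E
```

```text
ring 242.85566520690918 165.17178344726562 (23.37717056274414, 25.372135162353516) [0.5003 0.1643 0.06  ]
(np.float64(330.4522214146981), np.float64(26.403509199024853))
(np.float64(252.3961152213187), np.float64(26.426113331130637))
col 290 profile [156, 155, 154, 155, 152, 153, 152, 150, 149, 142, 138, 130, 131, 124, 114, 112, 104, 98, 93, 88, 77, 74, 67, 61, 63, 78, 108, 114, 118, 122, 152, 160, 156, 157, 157, 159, 157, 159, 157, 157, 161, 159, 159, 160, 163, 158, 157, 159, 153, 147, 146, 139, 135, 127, 115, 106, 101, 95, 84, 75, 70, 84, 95, 105, 157, 160, 158, 164, 152, 69, 75, 132, 159, 162, 162]
stand box ((435.5, 215.0), (20.0, 45.0), 90.0)
```

The weight's lower edge is at row 25 against 26.4 predicted, so it is seated within about 2 mm. The hole is at (0.500, 0.164). Now to the stand, turning the tool so the fingers close across the row of holes.

Emit:
move_arm:
  rows:
    - [0,-20,5,0.149,-1]
    - [0,-30,5,0.149,-1]
    - [0,-30,5,0.149,-1]
    - [0,-30,5,0.149,-1]
    - [1,-30,5,0.149,-1]
    - [1,-30,0,0.149,-1]
    - [1,-30,0,0.149,-1]
    - [1,-30,0,0.149,-1]
    - [1,-30,0,0.149,-1]
    - [1,-30,0,0.149,-1]
    - [1,-30,0,0.149,-1]
    - [1,-30,0,0.149,-1]

```text
time: 11.4
tool_pos: [0.453, -0.2493, 0.2483]
tool_rot: [-3.142, -0.0, 1.423]
contact_force: [-0.1, 0.1, 0.4]
opening: 0.0921
grip_force: 0.0
```

Emit:
move_arm:
  rows:
    - [0,-30,0,0.149,-1]
    - [0,0,0,0,-1]
    - [0,0,0,0,-1]
    - [0,0,0,0,-1]
    - [0,0,0,0,-1]

```text
time: 11.9
tool_pos: [0.4529, -0.2762, 0.2488]
tool_rot: [3.141, -0.0, 1.567]
contact_force: [0.3, 0.5, -0.3]
opening: 0.092
grip_force: 0.0
```

```bash
cat > st.py <<'E'
from h import *
im,K,T,c=snap("wrist"); s=monitor.observe(); print(s['tool_pos'],s['tool_rot'],s['time'])
print("pred stylus top",proj(K,T,[.454,-.247,.135]),"sh",proj(K,T,[.454,-.247,.07]),"stir",proj(K,T,[.451,-.307,.098]))
h=cv2.cvtColor(im,cv2.COLOR_RGB2HSV)
wood=((h[:,:,0]>10)&(h[:,:,0]<35)&(h[:,:,1]>70)&(h[:,:,2]>70)).astype(np.uint8)
n,l,stt,ce=cv2.connectedComponentsWithStats(wood)
for i in range(1,n):
    if stt[i,4]>400: print("wood",stt[i],ce[i].round(1))
dark=(h[:,:,2]<60).astype(np.uint8); n,l,stt,ce=cv2.connectedComponentsWithStats(dark)
for i in range(1,n):
    if stt[i,4]>150: print("dark",stt[i],ce[i].round(1))
E
python3 st.py
```

```text
[ 0.45288401 -0.27616287  0.24887286] [ 3.14131815e+00 -1.54068394e-05  1.56708440e+00] 11.95
pred stylus top (np.float64(317.49688705684434), np.float64(172.73375996184393)) sh (np.float64(317.4307047265064), np.float64(161.61398456993584)) stir (np.float64(314.83749759855135), np.float64(223.44053076431416))
wood [ 435   89   61   70 2733] [464.2 122.6]
wood [ 294  139   55  102 3378] [320.2 185.1]
dark [  0  23 137   5 486] [62.3 25.3]
dark [550  80  27  58 356] [562.9 106.7]
dark [451 101  17  46 379] [458.8 122.9]
dark [315 160  19  30 459] [323.6 174.5]
dark [304 210  26  28 549] [316.8 224.1]
dark [    0   224   640   176 77126] [322.1 331.8]
```

```bash
python3 - <<'E'
from h import *
im,K,T=load("wrist")
print(onz(K,T,324,180,.135),onz(K,T,324,168,.07),"ball",onz(K,T,317,224,.098))
for z in(.135,.07):
    P=[proj(K,T,[.4475+.009*np.cos(t),-.254+.009*np.sin(t),z]) for t in np.linspace(0,6.28,60)];P=np.array(P);print(z,P.min(0).round(1),P.max(0).round(1))
g=cv2.cvtColor(im,cv2.COLOR_RGB2GRAY); print(g[155:196:2,310:340:2])
E
```

```text
[ 0.4597 -0.2535  0.135 ] [ 0.461  -0.2539  0.07  ] ball [ 0.4532 -0.3076  0.098 ]
0.135 [299.9 170.5] [320.4 190.7]
0.07 [303.  159.8] [319.8 176.4]
[[ 97 100  99  98  96  94  87  86  81  79  88  94  93  86  97]
 [ 96  99  99 100  98  89  82  78  81  82  88  91  88  87  97]
 [ 97  99 100  98  95  80  78  69  74  82  88  88  87  88  95]
 [ 97 102  97  94  56  35  37  35  34  61  90  91  85  94  93]
 [ 97  98  98  72  34  35  33  31  35  34  62  92  89  92  92]
 [ 96 102  94  38  31  33  33  32  30  35  46  88  99  95  96]
 [ 96  97  87  32  32  33  33  35  31  37  35  93  99  94  98]
 [ 98 102  87  33  32  35  31  34  35  33  34  63  96  91  97]
 [101  98  86  37  34  34  38  40  36  36  33  53  98  93  96]
 [100  99  77  32  35  35  34  34  38  37  34  39  93  96  99]
 [101 100  70  27  36  32  37  34  36  40  36  40  89  96  96]
 [100  99  60  39  35  35  36  36  40  35  38  33  72  97  94]
 [101  96  59  37  36  38  36  34  35  39  40  38  63  95  96]
 [101 103  86  33  37  34  34  36  35  38  35  37  55  94  98]
 [102 101  91  35  39  34  38  38  35  40  37  35  90  94  99]
 [101 101  99  63  35  35  37  32  33  35  33  52  91  96 100]
 [100 101  97  95  52  37  35  37  34  37  67  92  96  97  97]
 [101 101  98  95  93  86  69  51  65  96  98  95  93  98  98]
 [103 102  99  95  93  93  90  90 101  99  94  94  95  99  95]
 [102  98  95  97  91  91  89  92 101  98  96  93  96 100  96]
 [103  98  97  97  92  88  93  92 101 103  92  96  96  97  99]]
```

Emit:
move_arm:
  rows:
    - [7,23,0,0,-1]
    - [0,0,-35,0,-1]
    - [0,0,-35,0,-1]
    - [0,0,0,0,-1]
    - [0,0,0,0,-1]
    - [0,0,0,0,-1]
    - [0,0,0,0,-1]

```text
time: 12.65
tool_pos: [0.4605, -0.2546, 0.1806]
tool_rot: [3.139, 0.002, 1.567]
contact_force: [0.6, -0.1, 0.4]
opening: 0.0916
grip_force: 0.0
```

```bash
python3 - <<'E'
from h import *
im,K,T,c=snap("wrist"); s=monitor.observe(); print(s['tool_pos'],s['tool_rot'],s['time'])
print(proj(K,T,[.460,-.2535,.135]))
g=cv2.cvtColor(im,cv2.COLOR_RGB2GRAY); print(g[150:250:4,280:364:4])
E
```

```text
[ 0.46026561 -0.25447923  0.1802811 ] [3.13922335e+00 1.73621189e-03 1.56669587e+00] 12.7
(np.float64(315.29673125661054), np.float64(231.06280829273433))
[[138 135 141 137 137 121 113  66 125 118 125 117 115 125 121 122 119 172
  175 176 176]
 [138 133 133 137 136 115 111  59 123 114 115 117 120 123 117 116 117 132
  174 175 176]
 [134 137 129 130 136 120 111  64 122 121 121 118 122 121 120 119 119 120
  139 134 138]
 [134 137 133 131  54  52  55  51  58  74  99 118 103 121 121 120 121 122
  135 137 137]
 [138 141 137 104  52  53  51  53  54  52  52  49  56  49  51  53 116 127
  142 135 132]
 [139 136 136  50  50  52  51  50  51  50  51  53  49  53  50  54  90 144
  135 136 146]
 [137 141 141  88  97  97  95  95  92  71  58  54  53  57  49  54  55 138
  135 133 143]
 [137 131 129  88 102  95  99  99  96  96  83  82  92  85  98  95  96 135
  143 142 140]
 [133 126 132  99 100  98  98  98  97  84  83  83  91  84  88  99  93 136
  138 133 135]
 [136 128 120  99 100 100  98  93  84  82  81  85  88  88  95  97  96 137
  137 132 132]
 [133 134 123 102  98  94 101  99  88  82  80  86  88  
[... 580 characters left out ...]
0  98 100  99  35  33  31  31  29  33  92  95  99 113 177 129
  136 137 138]
 [128 133  99  98  96 103  30  32  33  33  35  30  87  95  96 122 174 177
  176 177 175]
 [ 63  69  99  97  97 103  33  32  35  35  33  32  91  96 102  99 107 104
  104 110 105]
 [135 127  99  96 100 101  35  31  32  30  34  34  76  97  97 141 176 177
  175 176 177]
 [132 122  96  99  95  97  33  38  34  31  34  33  95  99 101 170 176 178
  176 176 176]
 [128 116  97 100 102 101  98  29  35  31  33  66 106 107 107 171 175 176
  177 175 176]
 [133 114  98  96 101  99  82  82  76  78  88 152 156 159 159 177 173 175
  176 174 176]
 [132 105  98  97  98  91  86  85  80  84 148 147 152 158 156 175 176 176
  176 176 179]]
```

Emit:
move_arm:
  rows:
    - [0,3,-30,0,-1]
    - [0,0,-30,0,-1]
    - [0,0,-28,0,-1]
    - [0,0,0,0,-1]
    - [0,0,0,0,-1]
    - [0,0,0,0,-1]
    - [0,0,0,0,-1]
    - [0,0,0,0,-1]

```text
time: 13.5
tool_pos: [0.4602, -0.2514, 0.0919]
tool_rot: [3.14, 0.001, 1.567]
contact_force: [0.1, 0.3, 0.2]
opening: 0.0918
grip_force: 0.0
```

Emit:
move_arm:
  newtons: 40
  rows:
    - [0,0,0,0,0.6]
    - [0,0,0,0,0.6]
    - [0,0,0,0,1]
    - [0,0,0,0,1]
    - [0,0,0,0,1]
    - [0,0,0,0,1]
    - [0,0,0,0,1]

```text
time: 14.2
tool_pos: [0.4596, -0.251, 0.0907]
tool_rot: [3.142, -0.0, 1.567]
contact_force: [-0.0, 0.4, 1.1]
opening: 0.0407
grip_force: 0.0
```

Emit:
move_arm:
  rows:
    - [0,0,0,0,1]
    - [0,0,0,0,1]
    - [0,0,0,0,1]
    - [0,0,0,0,1]
    - [0,0,0,0,1]
    - [0,0,0,0,1]

```text
time: 14.8
tool_pos: [0.4596, -0.2509, 0.0907]
tool_rot: [3.142, -0.0, 1.567]
contact_force: [-0.9, 1.0, 0.3]
opening: 0.0171
grip_force: 40.0
```

Emit:
move_arm:
  rows:
    - [0,0,10,0,1]
    - [0,0,25,0,1]
    - [0,0,35,0,1]
    - [0,0,35,0,1]
    - [0,0,35,0,1]
    - [0,0,0,0,1]
    - [0,0,0,0,1]
    - [0,0,0,0,1]

```text
time: 15.6
tool_pos: [0.459, -0.2505, 0.2298]
tool_rot: [-3.14, -0.001, 1.567]
contact_force: [0.2, 1.0, -0.7]
opening: 0.0176
grip_force: 40.0
```

```bash
python3 - <<'E'
from h import *
im,K,T,c=snap("wrist"); s=monitor.observe(); print(s['tool_pos'],s['tool_rot'],s['opening'],s['grip_force'],s['time'])
im2,K2,T2,_=snap("side")
p=s['tool_pos']
ax=np.array([p[0],p[1],p[2]+.019-.1]) # expected tip
print("tip pred wrist",proj(K,T,ax),"side",proj(K2,T2,ax),"side handle bottom",proj(K2,T2,ax+[0,0,.06]),"wrist hb",proj(K,T,ax+[0,0,.06]))
g=cv2.cvtColor(im,cv2.COLOR_RGB2GRAY)
for v in range(200,300,6): print(v,g[v,290:345:3])
u,v=map(int,proj(K2,T2,ax)); g2=cv2.cvtColor(im2,cv2.COLOR_RGB2GRAY)
print(u,v); print(g2[v-46:v+14:3,u-16:u+17:2])
E
```

```text
[ 0.45897905 -0.25050002  0.22947551] [-3.13950220e+00 -1.60860348e-03  1.56678036e+00] 0.017236749443922433 39.99945402145386 15.65
tip pred wrist (np.float64(316.42829657891974), np.float64(216.4402865844605)) side (np.float64(369.35819814176375), np.float64(233.25961084254308)) side handle bottom (np.float64(371.13223654930255), np.float64(210.37717285078)) wrist hb (np.float64(316.0475369376929), np.float64(247.07927550607724))
200 [137 124 104 104 102 107 103 101  89  77  84 106 107  99 103 103 101 118
 143]
206 [141 111 102 101  99 107 101 104  99  99  97 108 104 100  99 101 100 180
 185]
212 [144 108 107 103 101 106 105 101  99  94  96 114 102 100 101 103 110 180
 183]
218 [ 92 106 104 104 102 106 105 104  58  51  56 106 103  99 100 104 107 126
 125]
224 [130 103 103 105 103 108 101 102  52  53  49  99  98 103 101 103 163 182
 184]
230 [132 103 101 104 104 101  88  81  51  52  46 146 154 163 165 163 180 180
 185]
236 [121 102 104 101 103  90  89  81  50  50  47 147 149 157 165 166 180 182
 182]
242 [111 103 102 103 105  32  25  24  28  29  27  29  33 161 164 169 177 183
 184]

[... 1315 characters left out ...]
 54  53  56  57  57  56  55  64  63  87 166 159 133 166 181]
 [ 79  82  89  99 102 109 112 110  98  70 110 148 178 181 176 139 134]
 [172 172 175 180 179 180 180 179 151  77 141 182 182 182 182 180 171]
 [179 180 181 180 181 179 180 180 145  76 152 181 182 182 181 182 182]
 [180 180 181 181 179 180 180 177 127  83 167 181 182 181 180 177 163]
 [180 181 180 180 181 180 179 177 116  91 170 174 161 138 135 146 170]
 [181 179 179 180 180 179 177 169 138 112 134 152 170 176 181 180 181]
 [180 180 176 165 147 132 133 156 173 180 181 180 180 180 180 181 180]
 [147 131 143 155 172 179 180 180 180 179 181 179 181 180 179 179 180]
 [171 179 179 180 179 181 180 180 180 180 180 183 179 180 179 179 179]]
```

Stylus gripped, with the tip about where expected and roughly 2.5 mm off in -y. Next I'll move over the hole and compare the tip and ring in one image.

Emit:
move_arm:
  rows:
    - [4,35,0,0,1]
    - [4,42,0,0,1]
    - [4,42,0,0,1]
    - [4,42,0,0,1]
    - [4,42,0,0,1]
    - [4,42,0,0,1]
    - [4,42,0,0,1]
    - [4,42,0,0,1]
    - [4,42,0,0,1]
    - [5,46,0,0,1]
    - [0,0,-20,0,1]
    - [0,0,-20,0,1]

```text
time: 16.9
tool_pos: [0.5002, 0.1677, 0.1894]
tool_rot: [-3.141, 0.0, 1.57]
contact_force: [-0.1, -1.7, -1.4]
opening: 0.0173
grip_force: 40.0
```

Emit:
move_arm:
  rows:
    - [0,0,-15,0,1]
    - [0,0,0,0,1]
    - [0,0,0,0,1]
    - [0,0,0,0,1]
    - [0,0,0,0,1]
    - [0,0,0,0,1]

```text
time: 17.5
tool_pos: [0.5009, 0.166, 0.1764]
tool_rot: [3.14, -0.0, 1.567]
contact_force: [0.3, -0.3, -0.5]
opening: 0.0173
grip_force: 40.0
```

```bash
cat > hv.py <<'E'
from h import *
np.set_printoptions(linewidth=250)
im,K,T,c=snap("wrist"); s=monitor.observe(); p=s['tool_pos']; print(p,s['tool_rot'],s['time'])
tip=p+[0,0,-.081]
print("tip pred",proj(K,T,tip),"tip corr",proj(K,T,tip+[0,-.0025,0]),"hole pred",proj(K,T,[.5,.164,.06]),"(.499,.163)",proj(K,T,[.499,.163,.06]))
g=cv2.cvtColor(im,cv2.COLOR_RGB2GRAY)
u,v=map(int,proj(K,T,[.5,.164,.06])); print("cols from",u-26,"step 2")
for r in range(v-26,v+34,2): print(r,g[r,u-26:u+28:2])
E
python3 hv.py
```

```text
[0.50087173 0.16598407 0.17627905] [ 3.14049194e+00 -1.82001941e-04  1.56657573e+00] 17.55
tip pred (np.float64(316.0950816981485), np.float64(216.41219702013458)) tip corr (np.float64(316.1139388154746), np.float64(219.37823440933016)) hole pred (np.float64(315.22499075953), np.float64(206.22119004738593)) (.499,.163) (np.float64(314.13097343132335), np.float64(207.2829619401604))
cols from 289 step 2
180 [152 153 153 153 153 151 152 154 149 152 148 149 152 149 149 154 148 147 149 135 131 134 133 133 134 134 147]
182 [153 154 153 154 152 155 152 150 149 152 153 155 153 152 150 154 151 147 148 133 133 132 131 133 131 133 146]
184 [154 152 156 151 151 155 152 151 151 153 152 151 151 148 150 150 152 151 149 131 133 136 133 134 150 150 150]
186 [151 154 153 152 151 153 151 154 152 149 156 152 150 151 150 151 150 137 132 130 134 137 152 153 150 151 152]
188 [153 151 153 153 154 152 152 153 152 152 151 152 153 156 152 150 150 131 129 137 131 138 153 153 150 150 144]
190 [154 151 150 152 154 153 152 152 151 149 152 151 150 153 148 150 133 132 130 128 135 148 149 152 150 152 152]
192 [153 1
[... 2025 characters left out ...]
145 149 146 143]
228 [147 146 149 151 145 147 148 147 149 148 147 145  75  47  50  49  62 144 146 145 147 150 147 146 146 149 147]
230 [148 148 148 150 147 146 147 145 148 149 148 144  62  51  52  49  51 144 148 145 147 145 147 145 148 145 146]
232 [150 147 148 147 144 147 147 146 143 146 147 144  61  53  50  49  52 141 149 145 145 149 146 148 146 144 149]
234 [148 148 147 146 145 144 144 150 145 146 147 143  62  49  47  51  53 142 145 149 147 146 147 144 148 146 146]
236 [146 143 146 147 148 147 148 142 147 147 144 137  54  48  51  48  48 140 144 148 143 147 146 149 148 147 145]
238 [148 147 145 148 143 145 144 145 147 150 141 133  52  37  35  31  42 134 144 148 149 148 147 148 146 145 148]
```

Emit:
move_arm:
  rows:
    - [-1.5,1.5,-10,0,1]
    - [0,0,-16,0,1]
    - [0,0,0,0,1]
    - [0,0,0,0,1]
    - [0,0,0,0,1]
    - [0,0,0,0,1]

```text
time: 18.15
tool_pos: [0.4995, 0.1676, 0.1503]
tool_rot: [3.14, -0.0, 1.567]
contact_force: [-0.3, 0.1, -1.2]
opening: 0.0173
grip_force: 40.0
```

```bash
sed -i 's/range(v-26,v+34,2)/range(v-40,v+20,3)/' hv.py; python3 hv.py
```

```text
[0.49945105 0.16759045 0.15027112] [ 3.14045047e+00 -1.77799759e-04  1.56676315e+00] 18.2
tip pred (np.float64(316.1234860510096), np.float64(216.4596300406013)) tip corr (np.float64(316.14169964098664), np.float64(219.42610959376862)) hole pred (np.float64(316.8329229418506), np.float64(217.03796484844355)) (.499,.163) (np.float64(315.6344583563488), np.float64(218.18688726457185))
cols from 290 step 2
177 [156 155 153 152 136 134 137 132 137 138 134 136 137 135 137 136 132 134 136 131 133 135 134 135 136 132 137]
180 [137 137 133 137 137 135 136 136 132 133 133 136 137 130 135 136 134 135 134 134 134 130 133 132 133 133 137]
183 [137 135 138 134 139 134 133 134 137 134 135 133 135 137 135 135 135 134 134 134 131 132 136 132 131 134 134]
186 [136 136 136 133 135 135 134 136 134 136 132 138 134 135 131 135 134 132 134 132 136 134 134 134 133 136 135]
189 [152 151 150 149 136 134 132 135 137 135 134 132 130 136 131 134 132 134 130 134 131 133 131 132 134 135 136]
192 [154 152 157 154 150 134 133 136 135 134 133 137 134 131 132 130 134 134 132 132 131 134 133 133 134 151 154]
195 [154 
[... 886 characters left out ...]
149 152 149 150]
219 [150 153 152 151 155 153  67  36  43  92  62  59  55  54  51  52  63  64  85  45  34  72 153 151 149 148 149]
222 [153 150 152 152 152 150 139  43  33  52  90  66  51  53  54  49  61  94  67  34  41 140 148 148 149 150 151]
225 [152 150 152 151 149 153 150 129  38  36  33  55  49  51  56  47  49  42  30  35  97 151 152 149 149 149 146]
228 [150 152 152 149 152 149 150 151 146  71  33  37  50  52  49  49  37  37  58 139 153 149 150 149 147 148 149]
231 [150 150 149 150 149 151 150 147 149 148 147 130  48  48  49  46  83 149 150 151 149 149 147 148 146 152 149]
234 [150 151 152 155 148 151 147 149 148 148 148 131  48  51  51  49  90 151 151 146 149 148 150 148 149 151 151]
```

Tip and hole coincide to within about a millimetre, so I'm going down.

Emit:
move_arm:
  rows:
    - [0,0,-6,0,1]
    - [0,0,-6,0,1]
    - [0,0,-6,0,1]
    - [0,0,-5,0,1]
    - [0,0,0,0,1]
    - [0,0,0,0,1]
    - [0,0,0,0,1]

```text
time: 18.9
tool_pos: [0.4993, 0.1676, 0.1269]
tool_rot: [3.141, -0.0, 1.567]
contact_force: [-0.1, -0.9, -0.6]
opening: 0.017
grip_force: 40.0
```

Emit:
move_arm:
  rows:
    - [0,0,-3,0,1]
    - [0,0,-2,0,1]
    - [0,0,-2,0,1]
    - [0,0,0,0,1]
    - [0,0,0,0,1]
    - [0,0,0,0,1]

```text
time: 19.5
tool_pos: [0.4993, 0.1675, 0.12]
tool_rot: [3.141, -0.0, 1.567]
contact_force: [0.6, -0.0, 2.6]
opening: 0.0173
grip_force: 40.0
```

Emit:
move_arm:
  rows:
    - [0,0,-2,0,1]
    - [0,0,-1,0,1]
    - [0,0,0,0,1]
    - [0,0,0,0,1]
    - [0,0,0,0,1]

```text
time: 20.0
tool_pos: [0.4993, 0.1676, 0.1169]
tool_rot: [3.141, -0.0, 1.567]
contact_force: [0.3, 1.1, 4.3]
opening: 0.0172
grip_force: 40.0
```

```bash
python3 - <<'E'
from h import *
F=[]
for i in range(8): snap("wrist"); s=monitor.observe(); F.append(s['contact_force'])
print(np.mean(F,0),np.std(F,0),s['tool_pos'],s['grip_force'])
E
```

```text
[0.65444308 0.15283001 3.80590854] [0.6489543  0.57565636 0.4730766 ] [0.49926497 0.16755398 0.11680627] 40.00083804130554
```

Emit:
move_arm:
  rows:
    - [0,0,-1,0,1]
    - [0,0,0,0,1]
    - [0,0,-1,0,1]
    - [0,0,0,0,1]
    - [0,0,0,0,1]
    - [0,0,0,0,1]

```text
time: 21.0
tool_pos: [0.4995, 0.1677, 0.1162]
tool_rot: [3.14, -0.0, 1.567]
contact_force: [-2.3, -0.0, 15.4]
opening: 0.0175
grip_force: 40.0
```

```bash
cat > f.py <<'E'
from h import *
F=[]
for i in range(8): im,K,T,c=snap("wrist"); s=monitor.observe(); F.append(s['contact_force'])
print(np.mean(F,0),s['tool_pos'],s['grip_force'],s['time'])
E
python3 f.py
```

```text
[-2.20470997 -0.54013135 15.40347487] [0.49955997 0.16764165 0.11624495] 40.015838742256165 21.4
```

Emit:
move_arm:
  rows:
    - [0,0,0.5,0,1]
    - [0,0,0,0,1]
    - [0,0,0,0,1]
    - [0,0,0,0,1]
    - [0,0,0,0,1]

```text
time: 21.9
tool_pos: [0.4994, 0.1676, 0.1163]
tool_rot: [3.14, -0.0, 1.567]
contact_force: [-1.5, -0.5, 12.9]
opening: 0.0174
grip_force: 40.0
```

```bash
python3 f.py
```

```text
[-1.31780436 -0.12401537 12.4697021 ] [0.49943478 0.16760383 0.1163532 ] 40.00687837600708 22.3
```

Steady at the end stop with a firm grip, so I'm handing in.

```bash
python3 -c "
from cell import workorder
print(workorder.hand_in())"
```

```text
the job is handed in; nothing more can be done
None
```

I handed the job in at about 22 s, but no verdict came back: the third weight is released on the two in the tray (about 2 mm off its predicted position in my last check, before I fetched the stylus), and the gripped stylus is pressing the button at its end stop with about 12 N.

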